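Seal a vacuum chamber: cover screws in cross order, then the vent

ROBOT

A 6-joint arm with a two-finger parallel gripper is mounted at the origin on a cart in front of the work surface, level with it; the furniture and walls round the work are solid. World frame = base frame: x ahead of the robot, y to its left, z up, the work surface at z = 0. Lengths are in m, angles in rad, forces in N, time in s.
With the tool pointing down it reaches from about 0.3 to 0.875 m from the base axis. Payload 6.4 kg.
Tool frame: the origin (TCP) lies at the very end of the fingers, on their centre line; the grasp point (between the pads) lies 19 mm behind it (ctrl.hold_point_z is the distance from the TCP to the grasp point, in m); y points along the fingers, x is the direction in which the jaws open and shut, and the axes are right-handed (so a half turn about y gives the same grasp; the last joint's range is limited). The gripper opens to 85 mm and grips with 20 to 120 N. Pads are 22 mm wide; open, the fingers measure 114 mm over their backs; the gripper's body (76 mm by 85 mm) begins 54 mm behind the grasp point. The pads swing forward as they close: fully open they stand 13 mm farther back than shut.
Start: joints at [0.909, 0.181, 1.607, -0, 1.354, -0.206], TCP at [0.253, 0.516, 0.231] pointing down, gripper open.
Joint ranges: [-2.99, 2.99], [-0.89, 2.07], [0.3, 2.58], [-1.14, 4.28], [0, 2.63], [-3.12, 3.12]. Speed limits (rad/s): [2.57, 2.57, 3.01, 3.14, 3.14, 3.14].

INTERFACE

Orientations are given as a unit quaternion [w, x, y, z].
In Python, from bench import ctrl, imaging gives the robot as it stands.
- The arm moves only by the shell command python3 -m jog 'ROWS'. ROWS is JSON, a list of rows, each a list of 3 entries, a list of its own where there are three numbers: the shift along the tool's x, y, z in cm, then the turn, a rotation vector about the tool's x, y, z in rad, then the finger opening in cm, from 0 to 8.54. A call has 1 to 12 rows; each row shifts and turns the pose as measured when the row begins, along the tool's axes as they then stand; what a row does not reach is not made up. A row lasts 1/12 s, in which the tool goes at most 41.7 mm and 7.16 degrees, less where a joint would pass 70% of its speed; a pose out of reach is approached as far as the arm can. A call is refused whole if a number of a shift passes 4.17 or a number of a turn 0.125, either way. A call with a gripper value outside its range is refused whole. The fingers move at their own pace and stop on an object; the grip force is fixed at half the most. Time passes only in rows, so rows that do not move let the fingers close. It gives the time, the measured TCP pose, the force and the opening at its end, in the units of the state.
- ctrl.get_obs(): the state, without advancing time (a new reading comes with each control period).
- imaging.camera(name): name is "side" or "top"; returns a dict with "frame" (480x640x3 uint8, red, green, blue), "depth" (480x640 float32, m along the optical axis (not along the pixel's ray), 0 where there is no reading), "K" (3x3 intrinsics, pixels), "R" (3x3) and "t" (3): a world point X has camera coordinates R X + t. Camera axes: x right, y down, z forward; pixel columns grow to the right and rows downward; lengths in m; the calibration is good to about 2 mm. A picture is of the moment at which its call begins.
- ctrl.hand_in(): hands the job in, once; it reports no verdict.
The state is a dict: "time_s": time; "q": joint angles; "dq": joint speeds; "joint_efforts": joint torques, N m; "eef_pos": TCP position; "eef_rot": TCP orientation; "wrist_force": force on the tool from outside, world axes, zero at the start; "torque": the same for the moment, N m; "opening": opening from 0.0 (shut) to 1.0 (fully open).
Only numpy, scipy, OpenCV 4.12 (cv2) and the standard library are available. Lean on these libraries where they do the work, as an engineer would, in place of code of your own. Each camera call takes 0.05 s, during which the arm holds its last target. There are 200 camera calls.

TASK

Seal the vacuum chamber. Tighten the four wing screws of its cover clockwise in cross order - one diagonal pair completely first, then the other pair - each by the less than quarter turn it lacks, so that its wings line up with the black line beside it that points to the cover's centre, and without overtightening any. Only then turn the vent valve's lever clockwise until it is fully shut, and leave everything else on the bench where it is.

Things in the scene. Friction and masses are not known exactly. Their poses are not given: they have to be found in the camera images.
- cover_centre (a point): centre of the upper face of the square steel cover (160 x 160 x 12 mm on a black gasket) of a fixed grey-painted vacuum chamber (180 x 290 x 70 mm; cover top 86 mm above the bench). Frame of the chamber: z up, -x to its front (robot) side, +y left. The four wing screws stand at (x, y) = (+-58, +-58) mm in this frame. A thin black line beside each screw points here.
- wing_fl (a point): grip point of the front left (-x, +y) wing screw in the chamber's frame: on its vertical axis, 27 mm above the cover and about half-way up its wings. The wings form one straight blade 64 mm long, 11 mm thick, its raised ends reaching 42 mm above the cover, its middle from 13 to 31 mm above the cover; x lies along the blade, y across its flat sides, z up.
- screw_fl (a joint): turn of the front left (-x, +y) wing screw, rad, growing clockwise seen from above. At 1.4 the blade lies on the cover's diagonal, in line with its black line: tight. Starts 0.1 to 0.7, so each screw is less than a quarter turn from tight. No stop at 1.4 (it can be overtightened; the end of travel is 2.2); stiff (about 0.12 N m), stays where it is left.
- wing_fr (a point): grip point of the front right (-x, -y) wing screw in the chamber's frame: on its vertical axis, 27 mm above the cover and about half-way up its wings. The wings form one straight blade 64 mm long, 11 mm thick, its raised ends reaching 42 mm above the cover, its middle from 13 to 31 mm above the cover; x lies along the blade, y across its flat sides, z up.
- screw_fr (a joint): turn of the front right (-x, -y) wing screw, rad, growing clockwise seen from above. At 1.4 the blade lies on the cover's diagonal, in line with its black line: tight. Starts 0.1 to 0.7, so each screw is less than a quarter turn from tight. No stop at 1.4 (it can be overtightened; the end of travel is 2.2); stiff (about 0.12 N m), stays where it is left.
- wing_bl (a point): grip point of the back left (+x, +y) wing screw in the chamber's frame: on its vertical axis, 27 mm above the cover and about half-way up its wings. The wings form one straight blade 64 mm long, 11 mm thick, its raised ends reaching 42 mm above the cover, its middle from 13 to 31 mm above the cover; x lies along the blade, y across its flat sides, z up.
- screw_bl (a joint): turn of the back left (+x, +y) wing screw, rad, growing clockwise seen from above. At 1.4 the blade lies on the cover's diagonal, in line with its black line: tight. Starts 0.1 to 0.7, so each screw is less than a quarter turn from tight. No stop at 1.4 (it can be overtightened; the end of travel is 2.2); stiff (about 0.12 N m), stays where it is left.
- wing_br (a point): grip point of the back right (+x, -y) wing screw in the chamber's frame: on its vertical axis, 27 mm above the cover and about half-way up its wings. The wings form one straight blade 64 mm long, 11 mm thick, its raised ends reaching 42 mm above the cover, its middle from 13 to 31 mm above the cover; x lies along the blade, y across its flat sides, z up.
- screw_br (a joint): turn of the back right (+x, -y) wing screw, rad, growing clockwise seen from above. At 1.4 the blade lies on the cover's diagonal, in line with its black line: tight. Starts 0.1 to 0.7, so each screw is less than a quarter turn from tight. No stop at 1.4 (it can be overtightened; the end of travel is 2.2); stiff (about 0.12 N m), stays where it is left.
- lever_grip (a point): grip point of the vent valve's flat steel lever: on its vertical axis, half-way up the lever, 107 mm above the bench. The valve stands on the deck, 155 mm to -y of the cover's centre, at varying x. Lever 84 mm long, 12 mm thick, 22 mm high; x runs along it towards its long end (62 mm; the short end is 22 mm), z up. Its brass hose nozzle points to the chamber's -y.
- vent_lever (a joint): turn of the vent lever, rad, growing clockwise seen from above: 0 open (long end over the nozzle, towards the chamber's -y), 1.57 shut against its stop (across the nozzle, long end towards the chamber's front, -x). Starts 0.2 to 0.6; stiff (about 0.12 N m), stays where it is left.
- spanner: steel spanner, 177 mm, lying on the bench in front of the chamber; bystander, leave alone.
- petri: petri dish, 63 mm across, 15 mm high, on the bench left of the chamber; bystander, leave alone.
- crucible: white porcelain crucible, 40 mm across, 30 mm high, on the bench behind the chamber; bystander, leave alone.
- beaker: glass beaker, 70 mm across, 92 mm high, left; bystander, leave alone.
- cylinder: measuring cylinder, 52 mm foot, 188 mm high, back right; bystander, leave alone.
- flask: stoppered conical flask, 66 mm across, 111 mm high, right; bystander, leave alone.

How it is judged:
On the way, in this order (a step that is already met when the one before it is completed fails the run):
1. both screws of one diagonal pair are tight (1.4 +-0.17 rad), while the other pair is still loose and the vent open (((value of joint screw_fl between 1.23 and 1.57 rad and value of joint screw_br between 1.23 and 1.57 rad and value of joint each of screw_fr, screw_bl, vent_lever below 0.9 rad) or (value of joint screw_fr between 1.23 and 1.57 rad and value of joint screw_bl between 1.23 and 1.57 rad and value of joint each of screw_fl, screw_br, vent_lever below 0.9 rad))), for 0.2 s.
2. all four screws are tight, while the vent is still open (value of joint screw_fl between 1.23 and 1.57 rad and value of joint screw_fr between 1.23 and 1.57 rad and value of joint screw_bl between 1.23 and 1.57 rad and value of joint screw_br between 1.23 and 1.57 rad and value of joint vent_lever below 0.9 rad), for 0.2 s.
3. the vent is shut (value of joint vent_lever above 1.45 rad), for 0.2 s.
At the end, for the whole second after the job is handed in: All four wing screws stand at 1.4 +-0.17 rad (wings in line with their black lines), the vent lever is shut (beyond 1.45 rad), and no bystander is more than 30 mm from where it began (value of joint screw_fl between 1.23 and 1.57 rad and value of joint screw_fr between 1.23 and 1.57 rad and value of joint screw_bl between 1.23 and 1.57 rad and value of joint screw_br between 1.23 and 1.57 rad and value of joint vent_lever above 1.45 rad and distance of each of spanner, petri, crucible, beaker, cylinder, flask from where it was at the start of the episode below 0.03 m); the robot touches nothing.
It fails at once if a screw is overtightened: more than 0.35 rad past its line (value of joint any of screw_fl, screw_fr, screw_bl, screw_br above 1.75 rad).
It fails at once if a bystander is shifted by more than 30 mm (distance of any of spanner, petri, crucible, beaker, cylinder, flask from where it was at the start of the episode above 0.03 m).
It also fails if it takes over 72 s, if anything falls off the work surface, if the arm or the gripper's body presses on something with over 40 N, if the wrist force passes 120 N, or if a joint passes its speed limit or range.

## Working session

There is one attempt and no reset: what is moved stays moved. The work goes in short steps, Python scripts to look and compute and a shell command to move; the robot and the scene stay as the last step left them, time stands still between calls to the robot, and variables do not carry over. Pictures are saved under pics/ and viewed, about 8 in all and at most 12, crops included, and the job is handed in when it is done.

```bash
ls; mkdir -p pics
python3 - <<'E'
from bench import ctrl, imaging
import cv2, numpy as np
print(ctrl.get_obs(), ctrl.hold_point_z)
for n in("top","side"):
    c=imaging.camera(n); cv2.imwrite(f"pics/{n}0.png",c["frame"][:,:,::-1]); np.savez(f"{n}0.npz",**c)
    print(n,c["K"],c["R"],c["t"])
E
```

```text
pics
{'time_s': 0.0, 'q': array([ 9.08691872e-01,  1.81569934e-01,  1.60801902e+00,  3.46936433e-06,
        1.35379463e+00, -2.06300720e-01]), 'dq': array([ 1.29323915e-03, -6.11905289e-05, -1.86758423e-03,  8.43255845e-04,
        1.09473740e-03, -1.56629394e-03]), 'joint_efforts': array([-8.81173110e-04, -4.44857991e+01, -3.51340091e+01, -1.81001415e-04,
        8.90665397e-03,  4.43515705e-05]), 'eef_pos': array([0.25273869, 0.51585474, 0.23036259]), 'eef_rot': array([-0.59982155,  0.60025497,  0.37350889, -0.3746988 ]), 'wrist_force': array([-0.3625568 , -0.19984036, -0.29470318]), 'torque': array([ 0.01046815, -0.0046554 ,  0.02271164]), 'opening': 1.0038674058938306} 0.0187
top [[496.81655425   0.         323.5625691 ]
 [  0.         496.81655425 240.88610176]
 [  0.           0.           1.        ]] [[-9.82701981e-04 -9.99891526e-01  1.46959609e-02]
 [-9.86711857e-01 -1.41821710e-03 -1.62473687e-01]
 [ 1.62476905e-01 -1.46603421e-02 -9.86603431e-01]] [-0.03943971  0.56448047  1.27691049]
side [[500.88689313   0.         318.13855229]
 [  0.         500.88689313 235.29734499]
 [  0.           0.           1.        ]] [[ 0.86749179 -0.49715728  0.01710664]
 [-0.31863905 -0.58174482 -0.74835962]
 [ 0.38200413  0.64374498 -0.66307258]] [-0.50744878  0.24570784  1.32407673]
```

View pics/top0.png

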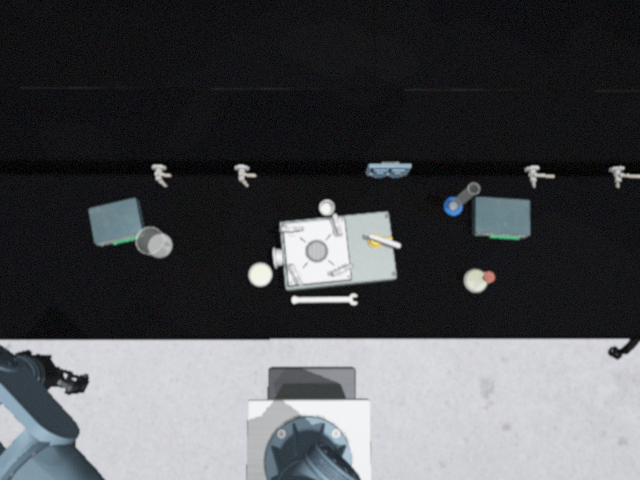

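View pics/side0.png

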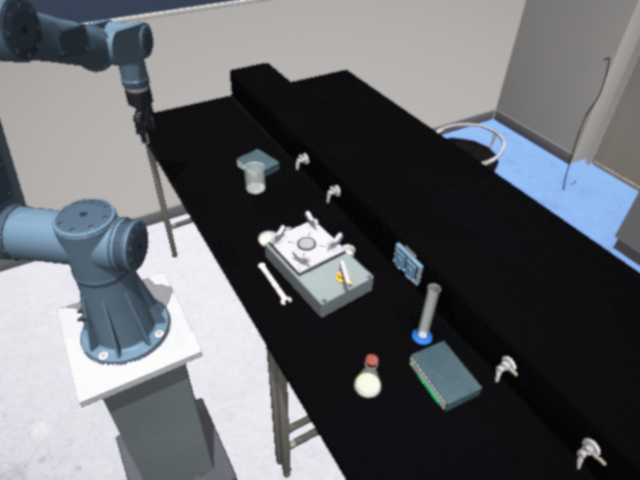

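The top view shows the cover centred near px (316,251), screws near (291,229), (336,225), (293,274) and (340,270), and the lever near (383,240). The side view shows the same layout. Next I'll enlarge both and use the depth data.

```bash
cat > h.py <<'E'
import numpy as np, cv2
def world(c):
    d=c["depth"]; v,u=np.mgrid[:480,:640]; K=c["K"]
    P=np.stack([(u-K[0,2])/K[0,0]*d,(v-K[1,2])/K[1,1]*d,d],-1)
    return (P-c["t"])@c["R"]
def ray(c,uv,z):
    K=c["K"]; d=np.array([(uv[0]-K[0,2])/K[0,0],(uv[1]-K[1,2])/K[1,1],1])@c["R"]; o=-c["R"].T@c["t"]
    return o+d*(z-o[2])/d[2]
def proj(c,X):
    p=c["K"]@(c["R"]@np.asarray(X)+c["t"]); return p[:2]/p[2]
E
python3 - <<'E'
from h import *
c=dict(np.load("top0.npz")); s=dict(np.load("side0.npz"))
W=world(c); 
sub=W[205:295,270:405]; z=sub[...,2]
for lo,hi in((.06,.075),(.078,.092),(.092,.102),(.102,.112),(.112,.122),(.122,.135)):
    m=(z>lo)&(z<hi); n,l,st,ce=cv2.connectedComponentsWithStats(m.astype(np.uint8))
    print(lo,hi,m.sum())
    for i in range(1,n):
        if st[i,4]>8: print("  ",st[i,4],np.round(sub[l==i].mean(0),4),st[i,:4]+[270,205,0,0])
a=cv2.resize(c["frame"][203:298,268:405],None,fx=5.8,fy=5.8,interpolation=cv2.INTER_CUBIC)
cv2.imwrite("pics/tc.png",a[:,:,::-1])
a=cv2.resize(s["frame"][205:320,255:380],None,fx=5,fy=5,interpolation=cv2.INTER_CUBIC)
cv2.imwrite("pics/sc.png",a[:,:,::-1])
E
```

```text
0.06 0.075 3193
   3071 [ 0.5352 -0.1305  0.0704] [273 211 124  79]
   120 [0.6158 0.0121 0.0704] [280 217  53  10]
0.078 0.092 3302
   3209 [ 0.5308 -0.0202  0.087 ] [283 218  69  68]
   21 [ 0.5676 -0.2042  0.0878] [383 236   9   4]
   47 [ 0.5536 -0.1694  0.0852] [368 239  14   9]
0.092 0.102 254
   105 [ 0.5383 -0.0247  0.0942] [309 240  18  19]
   9 [ 0.5339 -0.0042  0.0939] [309 247   3   6]
   9 [0.5204 0.0015 0.0936] [306 253   5   5]
0.102 0.112 44
   11 [ 0.5431 -0.2097  0.1079] [386 244  11   4]
0.112 0.122 401
   48 [ 0.597  -0.0707  0.1181] [333 218   8  12]
   69 [0.5834 0.0438 0.118 ] [279 226  25   6]
   157 [ 0.5549 -0.1915  0.1176] [368 233  33  15]
   44 [ 0.4805 -0.0836  0.118 ] [336 266  12   9]
   37 [0.4695 0.0313 0.1179] [292 269   9  10]
0.122 0.135 190
   24 [ 0.6142 -0.0661  0.126 ] [332 214   6   7]
   18 [0.5858 0.0234 0.1252] [296 226   7   4]
   21 [0.5826 0.0622 0.1257] [280 227   9   4]
   24 [ 0.5771 -0.0773  0.1252] [337 227   5   9]
   22 [0.4854 0.0402 0.1253] [290 264   6   7]
   23 [ 0.4892 -0.1013  0.1255] [346 263   7   6]
   24 [ 0.4728 -0.0657  0.126 ] [331 270   8   6]
   26 [0.4519 0.0228 0.1258] [296 277   6   8]
```

View pics/tc.png

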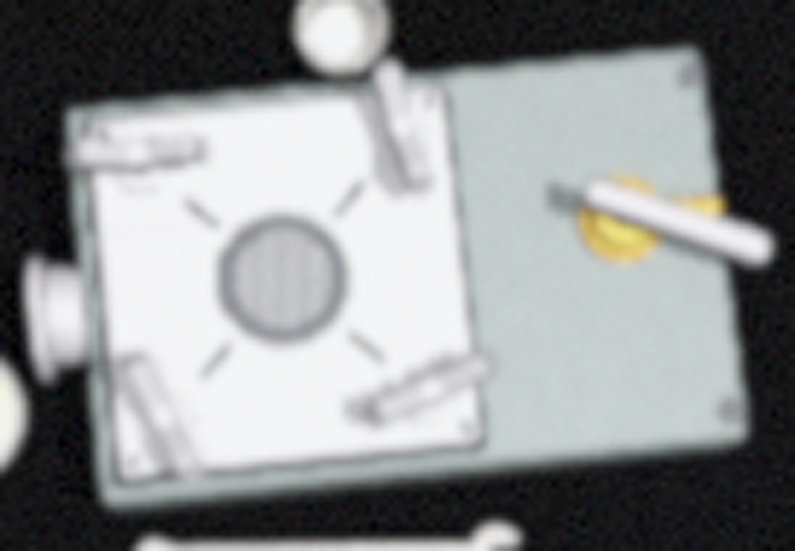

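View pics/sc.png

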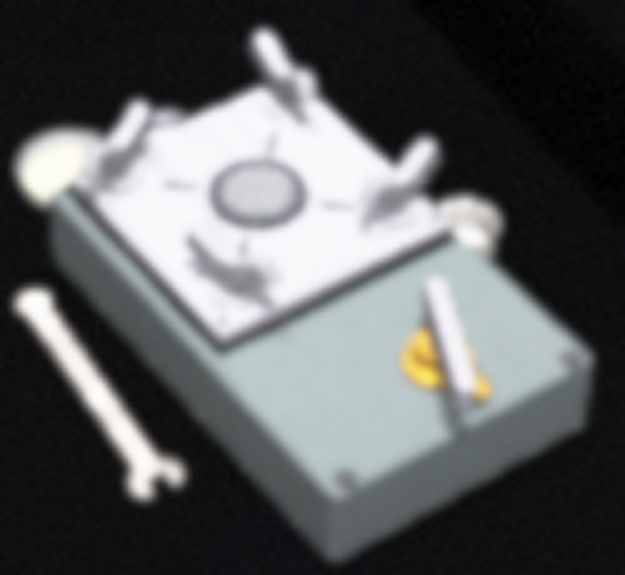

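Depth gives clean tips: wing tops sit at z≈0.126–0.128 and the cover at 0.087, matching the text. The screws form a 116 mm square with yaw ≈0.10. Now I'll work out angles, checks and the first move.

```bash
cat > plan.py <<'E'
import sys,json,numpy as np
from bench import ctrl
from scipy.spatial.transform import Rotation as R
def state():
    o=ctrl.get_obs(); w=o["eef_rot"]; return o,R.from_quat([w[1],w[2],w[3],w[0]])
def plan(x,y,z,blade,near=None):
    """blade: world angle deg of the blade; prints turn (tool rotvec) then shift after the turn"""
    o,r=state(); M=r.as_matrix(); cur=np.degrees(np.arctan2(M[1,0],M[0,0]))
    print("t %.2f pos %s jaw yaw %.1f tilt %s q6 %.2f F %s open %.3f"%(o["time_s"],o["eef_pos"].round(4),cur,M[:2,1].round(3),o["q"][5],o["wrist_force"].round(1),o["opening"]))
    for j in (blade+90,blade-90):
        a=np.radians((j+180)%360-180); T=np.array([[np.cos(a),np.sin(a),0],[0,0,-1]]).T
        T=R.from_matrix(np.column_stack([T[:,0],T[:,1],np.cross(T[:,0],T[:,1])]))
        rv=(r.inv()*T).as_rotvec(); sh=T.inv().apply(np.array([x,y,z])-o["eef_pos"])*100; s0=r.inv().apply(np.array([x,y,z])-o["eef_pos"])*100
        print(" jaw %.1f turn %s  shift after turn %s  shift now %s"%(np.degrees(a),rv.round(3),sh.round(2),s0.round(2)))
if __name__=="__main__": plan(*map(float,sys.argv[1:]))
E
python3 - <<'E'
from h import *
from plan import *
c=dict(np.load("top0.npz")); s=dict(np.load("side0.npz")); W=world(c)
tips=dict(bl=[(.5858,.0234),(.5826,.0622)],br=[(.6142,-.0661),(.5771,-.0773)],fl=[(.4854,.0402),(.4519,.0228)],fr=[(.4892,-.1013),(.4728,-.0657)])
C={k:np.mean(v,0) for k,v in tips.items()}
ex=C["bl"]+C["br"]-C["fl"]-C["fr"]; yaw=np.degrees(np.arctan2(ex[1],ex[0])); print("centre",np.mean(list(C.values()),0),"yaw",yaw)
tight=dict(bl=45,fr=45,br=-45,fl=-45)
for k,v in tips.items():
    d=np.subtract(v[0],v[1]); a=np.degrees(np.arctan2(d[1],d[0])); need=(a-tight[k]-yaw)%180
    print(k,C[k].round(4),"blade %.1f tight %.1f need %.1f deg, joint %.2f"%(a,tight[k]+yaw,need,1.4-np.radians(need)))
# lever
sub=W[228:252,362:405]; m=(sub[...,2]>.108)&(sub[...,2]<.122); P=sub[m]; (cx,cy),wh,_=r=cv2.minAreaRect((P[:,:2]*1000).astype(np.float32)); print("lever",r,P[:,2].mean()); 
u=np.linalg.svd(P[:,:2]-P[:,:2].mean(0))[2][0]; print(u,np.degrees(np.arctan2(u[1],u[0])))
# side view check of heights/positions
Ws=world(s); q=Ws.reshape(-1,3); lo=(q[:,0]>.42)&(q[:,0]<.65)&(q[:,1]>-.13)&(q[:,1]<.09)
q=q[lo]; print("side wing tops", [q[(abs(q[:,:2]-C[k]).max(1)<.04)&(q[:,2]>.122)].mean(0).round(4) for k in C])
q=Ws.reshape(-1,3); n=(abs(q[:,0]-.555)<.06)&(abs(q[:,1]+.19)<.06)&(q[:,2]>.113)&(q[:,2]<.13); print("side lever",q[n].mean(0))
o,rr=state(); print(rr.as_matrix().round(3))
for k,v in C.items(): print(k); plan(*v,.2,dict(bl=94.7,br=16.8,fl=27.4,fr=114.7)[k])
E
```

```text
centre [ 0.532375 -0.020225] yaw 5.7303069656367835
bl [0.5842 0.0428] blade -85.3 tight 50.7 need 44.0 deg, joint 0.63
br [ 0.5956 -0.0717] blade 16.8 tight -39.3 need 56.1 deg, joint 0.42
fl [0.4686 0.0315] blade 27.4 tight -39.3 need 66.7 deg, joint 0.24
fr [ 0.481  -0.0835] blade -65.3 tight 50.7 need 64.0 deg, joint 0.28
lever ((555.0620727539062, -191.24163818359375), (83.31726837158203, 12.682097434997559), 71.4376220703125) 0.1172421220942877
[0.32670055 0.9451279 ] 70.93136566497304
side wing tops [array([0.5826, 0.0379, 0.1237]), array([ 0.5888, -0.0776,  0.1247]), array([0.468 , 0.0273, 0.1245]), array([ 0.4776, -0.0866,  0.1237])]
side lever [ 0.55218413 -0.19664461  0.11574044]
[[ 0.44  -0.001 -0.898]
 [ 0.898 -0.001  0.44 ]
 [-0.002 -1.     0.   ]]
bl
t 0.10 pos [0.2528 0.5159 0.2305] jaw yaw 63.9 tilt [-0.001 -0.001] q6 -0.21 F [ 0.1 -0.5  0.5] open 0.998
 jaw -175.3 turn [-2.000e-03 -2.109e+00 -1.000e-03]  shift after turn [-29.15   3.05  49.87]  shift now [-27.89   3.07 -50.58]
 jaw 4.7 turn [ 0.     1.033 -0.002]  shift after turn [ 29.15   3.05 -49.87]  shift now [
[... 362 characters left out ...]
56.65]
fl
t 0.10 pos [0.2528 0.5159 0.2305] jaw yaw 63.9 tilt [-0.001 -0.001] q6 -0.21 F [ 0.1 -0.5  0.5] open 0.998
 jaw 117.4 turn [-0.001 -0.934 -0.001]  shift after turn [-52.94   3.05   3.13]  shift now [-33.99   3.09 -40.71]
 jaw -62.6 turn [ 2.000e-03  2.208e+00 -1.000e-03]  shift after turn [52.94  3.05 -3.13]  shift now [-33.99   3.09 -40.71]
fr
t 0.10 pos [0.2528 0.5159 0.2305] jaw yaw 63.9 tilt [-0.001 -0.001] q6 -0.21 F [ 0.1 -0.5  0.5] open 0.998
 jaw -155.3 turn [-2.000e-03 -2.458e+00 -0.000e+00]  shift after turn [ 4.31  3.05 63.99]  shift now [-43.77   3.1  -46.88]
 jaw 24.7 turn [ 0.     0.684 -0.002]  shift after turn [ -4.31   3.05 -63.99]  shift now [-43.77   3.1  -46.88]
```

Both views agree within about 4 mm and heights match. The lever axis comes out at about (0.5616, −0.1723), at 0.43 rad, and 154 mm to the chamber's −y of centre (155 expected). I start with front left, turning the tool first and then travelling.

```bash
python3 -m jog '[[[0,0,0],[0,-0.12,0],4],[[0,0,0],[0,-0.12,0],4],[[0,0,0],[0,-0.12,0],4],[[0,0,0],[0,-0.12,0],4],[[0,0,0],[0,-0.12,0],4],[[0,0,0],[0,-0.12,0],4],[[0,0,0],[0,-0.12,0],4],[[0,0,0],[0,-0.1,0],4]]'; python3 plan.py .4686 .0315 .16 27.4
```

```text
time_s: 0.77
eef_pos: [0.251, 0.5136, 0.2259]
eef_rot: [0.355, -0.354, -0.608, 0.616]
wrist_force: [-0.7, 0.8, 0.6]
opening: 0.469
t 0.77 pos [0.251  0.5136 0.2259] jaw yaw 119.9 tilt [-0.006 -0.008] q6 -1.18 F [-0.7  0.8  0.6] open 0.469
 jaw 117.4 turn [-0.009  0.043 -0.004]  shift after turn [-52.82   6.59   2.87]  shift now [-52.62   6.85   5.06]
 jaw -62.6 turn [-0.006 -3.099  0.015]  shift after turn [52.82  6.59 -2.87]  shift now [-52.62   6.85   5.06]
```

```bash
python3 -m jog '[[[-4.1,0,0.3],[-0.009,0.043,-0.004],4],[[-4.1,0,0.2],[0,0,0],4],[[-4.1,0,0.2],[0,0,0],4],[[-4.1,0,0.2],[0,0,0],4],[[-4.1,0,0.2],[0,0,0],4],[[-4.1,0,0.2],[0,0,0],4],[[-4.1,0,0.2],[0,0,0],4],[[-4.1,0,0.2],[0,0,0],4],[[-4.1,0,0.2],[0,0,0],4],[[-4.1,0,0.2],[0,0,0],4],[[-4.1,0,0.2],[0,0,0],4],[[0,0,0],[0,0,0],4]]'; python3 plan.py .4686 .0315 .16 27.4
```

```text
time_s: 1.77
eef_pos: [0.4424, 0.0942, 0.221]
eef_rot: [0.364, -0.363, -0.605, 0.609]
wrist_force: [0.1, 0.2, 0.1]
opening: 0.468
t 1.77 pos [0.4424 0.0942 0.221 ] jaw yaw 118.2 tilt [-0.004 -0.004] q6 -2.11 F [0.1 0.2 0.1] open 0.468
 jaw 117.4 turn [-0.005  0.014 -0.001]  shift after turn [-6.77  6.1   0.56]  shift now [-6.75  6.11  0.62]
 jaw -62.6 turn [-2.000e-03 -3.128e+00  8.000e-03]  shift after turn [ 6.77  6.1  -0.56]  shift now [-6.75  6.11  0.62]
```

```bash
python3 -m jog '[[[-3.4,1.5,0.3],[-0.005,0.014,-0.001],4],[[-3.3,1.5,0.3],[0,0,0],4],[[0,1.5,0],[0,0,0],4],[[0,1.5,0],[0,0,0],4],[[0,0,0],[0,0,0],4]]'; python3 plan.py .4686 .0315 .0945 27.4
python3 - <<'E'
from bench import imaging
import cv2,numpy as np
c=imaging.camera("side"); cv2.imwrite("pics/s1.png",cv2.resize(c["frame"][150:320,220:400],None,fx=4,fy=4,interpolation=cv2.INTER_CUBIC)[:,:,::-1]); np.savez("s1.npz",**c)
E
```

```text
time_s: 2.18
eef_pos: [0.4697, 0.0282, 0.1597]
eef_rot: [-0.369, 0.37, 0.603, -0.602]
wrist_force: [-1.0, 0.7, -0.2]
opening: 0.464
t 2.18 pos [0.4697 0.0282 0.1597] jaw yaw 117.0 tilt [0.002 0.001] q6 -2.24 F [-1.   0.7 -0.2] open 0.464
 jaw 117.4 turn [ 0.002 -0.008 -0.   ]  shift after turn [ 0.34  6.52 -0.06]  shift now [ 0.35  6.52 -0.04]
 jaw -62.6 turn [1.000e-03 3.134e+00 3.000e-03]  shift after turn [-0.34  6.52  0.06]  shift now [ 0.35  6.52 -0.04]
```

View pics/s1.png

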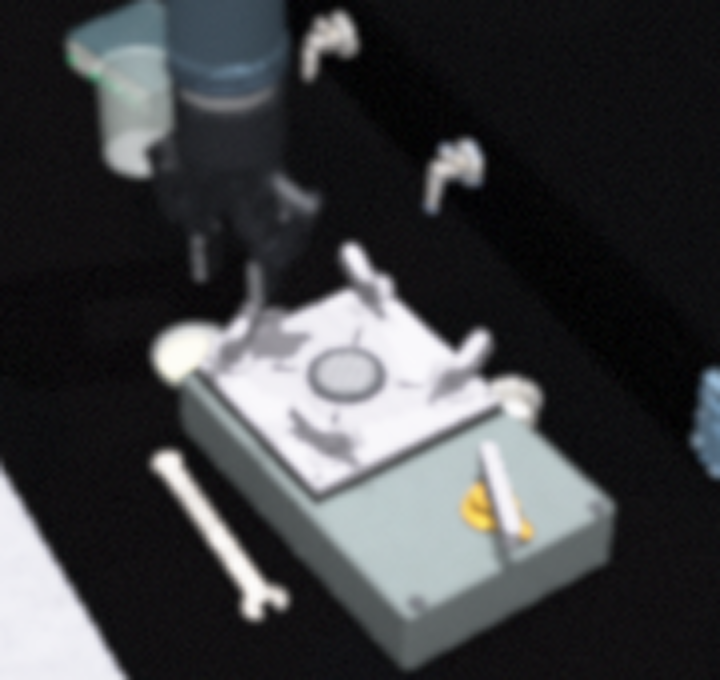

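The side view shows the fingers at crop (198,275) and (257,300) straddling above the front left screw near (237,345), across its blade. I'm descending.

```bash
python3 -m jog '[[[0.34,1.3,-0.05],[0,-0.008,0],4],[[0,1.3,0],[0,0,0],4],[[0,1.3,0],[0,0,0],4],[[0,0,0],[0,0,0],4]]'; python3 plan.py .4686 .0315 .0945 27.4
```

```text
time_s: 2.57
eef_pos: [0.4707, 0.034, 0.1245]
eef_rot: [-0.364, 0.368, 0.606, -0.603]
wrist_force: [-0.6, 0.5, -0.2]
opening: 0.466
t 2.57 pos [0.4707 0.034  0.1245] jaw yaw 117.6 tilt [0.007 0.   ] q6 -2.23 F [-0.6  0.5 -0.2] open 0.466
 jaw 117.4 turn [ 0.007  0.004 -0.003]  shift after turn [-0.12  3.    0.3 ]  shift now [-0.11  3.    0.32]
 jaw -62.6 turn [-0.005 -3.138 -0.011]  shift after turn [ 0.12  3.   -0.3 ]  shift now [-0.11  3.    0.32]
```

```bash
python3 -m jog '[[[0,1.3,0],[0,0,0],4],[[0,1.2,0],[0,0,0],4],[[0,0,0],[0,0,0],4]]'; python3 plan.py .4686 .0315 .0945 27.4
```

```text
time_s: 2.82
eef_pos: [0.4727, 0.0357, 0.1028]
eef_rot: [-0.362, 0.369, 0.608, -0.603]
wrist_force: [-1.3, -0.1, 0.6]
opening: 0.465
t 2.82 pos [0.4727 0.0357 0.1028] jaw yaw 117.8 tilt [ 0.012 -0.   ] q6 -2.23 F [-1.3 -0.1  0.6] open 0.465
 jaw 117.4 turn [ 0.01   0.007 -0.006]  shift after turn [-0.19  0.83  0.56]  shift now [-0.18  0.82  0.57]
 jaw -62.6 turn [-0.009 -3.135 -0.016]  shift after turn [ 0.19  0.83 -0.56]  shift now [-0.18  0.82  0.57]
```

```bash
python3 -m jog '[[[-0.2,0.8,0.55],[0.01,0.007,-0.006],4],[[0,0,0],[0,0,0],4],[[0,0,0],[0,0,0],0],[[0,0,0],[0,0,0],0],[[0,0,0],[0,0,0],0],[[0,0,0],[0,0,0],0]]'; python3 plan.py .4686 .0315 .0945 27.4
```

```text
time_s: 3.32
eef_pos: [0.4702, 0.0326, 0.0986]
eef_rot: [-0.367, 0.368, 0.605, -0.603]
wrist_force: [2.9, -1.6, -9.4]
opening: 0.112
t 3.32 pos [0.4702 0.0326 0.0986] jaw yaw 117.4 tilt [0.003 0.002] q6 -2.24 F [ 2.9 -1.6 -9.4] open 0.112
 jaw 117.4 turn [0.003 0.    0.   ]  shift after turn [-0.02  0.41  0.19]  shift now [-0.02  0.41  0.19]
 jaw -62.6 turn [ 0.    -3.141 -0.005]  shift after turn [ 0.02  0.41 -0.19]  shift now [-0.02  0.41  0.19]
```

Gripped: opening 0.112 is about 10 mm, and lateral force is small. I'll turn clockwise, stopping short first to check.

```bash
python3 -m jog '[[[0,0,0],[0,0.1,0],0],[[0,0,0],[0,0.1,0],0],[[0,0,0],[0,0.1,0],0],[[0,0,0],[0,0.1,0],0],[[0,0,0],[0,0,0],0]]'; python3 plan.py .4686 .0315 .0985 -39.3
```

```text
time_s: 3.73
eef_pos: [0.4704, 0.0317, 0.0985]
eef_rot: [-0.483, 0.485, 0.516, -0.515]
wrist_force: [-0.0, 1.6, -3.0]
opening: 0.11
t 3.73 pos [0.4704 0.0317 0.0985] jaw yaw 93.6 tilt [ 0.004 -0.001] q6 -1.82 F [-0.   1.6 -3. ] open 0.110
 jaw 50.7 turn [0.004 0.749 0.   ]  shift after turn [-0.13  0.    0.13]  shift now [-0.    0.    0.18]
 jaw -129.3 turn [ 0.    -2.393 -0.005]  shift after turn [ 0.13  0.   -0.13]  shift now [-0.    0.    0.18]
```

```bash
python3 -m jog '[[[0,0,0.1],[0,0.11,0],0],[[0,0,0],[0,0.11,0],0],[[0,0,0],[0,0.11,0],0],[[0,0,0],[0,0.11,0],0],[[0,0,0],[0,0.11,0],0],[[0,0,0],[0,0.11,0],0],[[0,0,0],[0,0.08,0],0],[[0,0,0],[0,0,0],0]]'; python3 plan.py .4686 .0315 .0985 -39.3
```

```text
time_s: 4.4
eef_pos: [0.4698, 0.0302, 0.0985]
eef_rot: [-0.637, 0.641, 0.304, -0.302]
wrist_force: [1.3, 1.0, -3.8]
opening: 0.114
t 4.40 pos [0.4698 0.0302 0.0985] jaw yaw 50.8 tilt [ 0.005 -0.004] q6 -1.07 F [ 1.3  1.  -3.8] open 0.114
 jaw 50.7 turn [ 0.006  0.002 -0.   ]  shift after turn [0.02 0.   0.18]  shift now [ 0.02 -0.    0.18]
 jaw -129.3 turn [-0.   -3.14 -0.01]  shift after turn [-0.02  0.   -0.18]  shift now [ 0.02 -0.    0.18]
```

```bash
python3 -m jog '[[[0,0,0],[0,0,0],4],[[0,0,0],[0,0,0],4],[[0,0,0],[0,0,0],4],[[0,0,0],[0,0,0],4],[[0,-2,0],[0,0,0],4],[[0,-2,0],[0,0,0],4],[[0,-2,0],[0,0,0],4],[[0,-2,0],[0,0,0],4],[[0,0,0],[0,0,0],4]]'; python3 plan.py .5956 -.0717 .17 16.8
```

```text
time_s: 5.15
eef_pos: [0.4694, 0.0301, 0.1822]
eef_rot: [-0.634, 0.638, 0.31, -0.309]
wrist_force: [0.4, -0.3, 0.3]
opening: 0.467
t 5.15 pos [0.4694 0.0301 0.1822] jaw yaw 52.0 tilt [ 0.004 -0.004] q6 -1.09 F [ 0.4 -0.3  0.3] open 0.467
 jaw 106.8 turn [ 0.005 -0.957 -0.004]  shift after turn [-13.4    1.22  -9.14]  shift now [ -0.24   1.31 -16.21]
 jaw -73.2 turn [0.004 2.184 0.006]  shift after turn [13.4   1.22  9.14]  shift now [ -0.24   1.31 -16.21]
```

```bash
python3 -m jog '[[[0,0,-4.05],[0,0,0],4],[[0,0,-4.05],[0,0,0],4],[[0,0,-4.05],[0,0,0],4],[[0,0,-4.05],[0,0,0],4],[[0,0,0],[0,-0.12,0],4],[[0,0,0],[0,-0.12,0],4],[[0,0,0],[0,-0.12,0],4],[[0,0,0],[0,-0.12,0],4],[[0,0,0],[0,-0.12,0],4],[[0,0,0],[0,-0.12,0],4],[[0,0,0],[0,-0.12,0],4],[[0,0,0],[0,-0.1,0],4]]'; python3 plan.py .5956 -.0717 .17 16.8
cat > blades.py <<'E'
from h import *
from bench import imaging
C=dict(bl=[.5842,.0428],br=[.5956,-.0717],fl=[.4686,.0315],fr=[.481,-.0835]); t=dict(bl=45,fr=45,br=-45,fl=-45); yaw=5.73
def fit(q,k):
    P=q[(np.hypot(*(q[:,:2]-C[k]).T)<.036)&(q[:,2]>.111)&(q[:,2]<.135)][:,:2]
    if len(P)<25: return k+" hidden"
    (cx,cy),(w,h),_=r=cv2.minAreaRect((P*1000).astype(np.float32)); u=np.linalg.svd(P-P.mean(0))[2][0]
    a=np.degrees(np.arctan2(u[1],u[0])); n=(a-t[k]-yaw+90)%180-90
    return "%s n%d centre %s size %.0f %.0f joint %.2f"%(k,len(P),P.mean(0).round(4),w,h,1.4-np.radians(n))
if __name__=="__main__":
    c=imaging.camera("top"); q=world(c).reshape(-1,3)
    for k in C: print(fit(q,k))
E
python3 blades.py
```

```text
time_s: 6.15
eef_pos: [0.5995, -0.074, 0.1732]
eef_rot: [0.413, -0.412, -0.573, 0.576]
wrist_force: [-0.3, 0.6, -0.2]
opening: 0.467
t 6.15 pos [ 0.5995 -0.074   0.1732] jaw yaw 108.7 tilt [-0.003 -0.003] q6 -2.21 F [-0.3  0.6 -0.2] open 0.467
 jaw 106.8 turn [-0.003  0.032 -0.002]  shift after turn [0.34 0.32 0.3 ]  shift now [0.35 0.32 0.29]
 jaw -73.2 turn [-2.000e-03 -3.109e+00  5.000e-03]  shift after turn [-0.34  0.32 -0.3 ]  shift now [0.35 0.32 0.29]
bl n45 centre [0.5827 0.0621] size 10 26 joint 0.65
br n66 centre [ 0.5846 -0.0746] size 38 11 joint 0.40
fl hidden
fr hidden
```

```bash
python3 -m jog '[[[0.35,1,0.3],[0,0.032,0],4],[[0,1.3,0.05],[0,0,0],4],[[0,1.3,0.05],[0,0,0],4],[[0,1.3,0.05],[0,0,0],4],[[0,0,0],[0,0,0],4]]'; python3 plan.py .5956 -.0717 .0945 16.8
```

```text
time_s: 6.62
eef_pos: [0.592, -0.0714, 0.1186]
eef_rot: [0.426, -0.425, -0.563, 0.566]
wrist_force: [-0.5, 0.3, -0.8]
opening: 0.47
t 6.62 pos [ 0.592  -0.0714  0.1186] jaw yaw 106.0 tilt [-0.004 -0.002] q6 -2.17 F [-0.5  0.3 -0.8] open 0.470
 jaw 106.8 turn [-0.004 -0.014 -0.001]  shift after turn [-0.14  2.41 -0.34]  shift now [-0.13  2.41 -0.35]
 jaw -73.2 turn [ 2.000e-03  3.127e+00 -7.000e-03]  shift after turn [0.14 2.41 0.34]  shift now [-0.13  2.41 -0.35]
```

```bash
python3 -m jog '[[[-0.13,1.3,-0.3],[0,-0.014,0],4],[[0,1.3,0],[0,0,0],4],[[0,0,0],[0,0,0],4],[[0,0,0],[0,0,0],0],[[0,0,0],[0,0,0],0],[[0,0,0],[0,0,0],0],[[0,0,0],[0,0,0],0]]'; python3 plan.py .5956 -.0717 .0945 16.8
```

```text
time_s: 7.2
eef_pos: [0.5936, -0.0724, 0.09]
eef_rot: [0.426, -0.424, -0.563, 0.567]
wrist_force: [2.2, 3.0, -6.8]
opening: 0.12
t 7.20 pos [ 0.5936 -0.0724  0.09  ] jaw yaw 106.1 tilt [-0.006 -0.004] q6 -2.17 F [ 2.2  3.  -6.8] open 0.120
 jaw 106.8 turn [-0.007 -0.012 -0.002]  shift after turn [ 0.01 -0.45 -0.21]  shift now [ 0.01 -0.46 -0.21]
 jaw -73.2 turn [ 3.000e-03  3.129e+00 -1.100e-02]  shift after turn [-0.01 -0.45  0.21]  shift now [ 0.01 -0.46 -0.21]
```

```bash
python3 -m jog '[[[0,0,0],[0,0.11,0],0],[[0,0,0],[0,0.11,0],0],[[0,0,0],[0,0.11,0],0],[[0,0,0],[0,0.11,0],0],[[0,0,0],[0,0.11,0],0],[[0,0,0],[0,0.11,0],0],[[0,0,0],[0,0.11,0],0],[[0,0,0],[0,0.08,0],0],[[0,0,0],[0,0,0],0]]'; python3 plan.py .5956 -.0717 .0945 -39.3
```

```text
time_s: 7.95
eef_pos: [0.594, -0.0708, 0.0899]
eef_rot: [0.628, -0.627, -0.324, 0.326]
wrist_force: [2.3, -1.3, -5.8]
opening: 0.115
t 7.95 pos [ 0.594  -0.0708  0.0899] jaw yaw 54.8 tilt [-0.003 -0.   ] q6 -1.27 F [ 2.3 -1.3 -5.8] open 0.115
 jaw 50.7 turn [-0.002  0.072 -0.002]  shift after turn [ 0.03 -0.46 -0.18]  shift now [ 0.02 -0.46 -0.18]
 jaw -129.3 turn [-3.00e-03 -3.07e+00  3.00e-03]  shift after turn [-0.03 -0.46  0.18]  shift now [ 0.02 -0.46 -0.18]
```

```bash
python3 -m jog '[[[0,0,0],[0,0.07,0],0],[[0,0,0],[0,0,0],0],[[0,0,0],[0,0,0],4],[[0,0,0],[0,0,0],4],[[0,0,0],[0,0,0],4],[[0,0,0],[0,0,0],4],[[0,-2.2,0],[0,0,0],4],[[0,-2.2,0],[0,0,0],4],[[0,-2.2,0],[0,0,0],4],[[0,-2.2,0],[0,0,0],4],[[0,0,0],[0,0,0],4]]'; python3 plan.py .481 -.0835 .17 114.7; python3 blades.py
```

```text
time_s: 8.87
eef_pos: [0.5945, -0.0703, 0.1839]
eef_rot: [0.636, -0.636, -0.308, 0.309]
wrist_force: [1.1, -0.3, 0.4]
opening: 0.468
t 8.87 pos [ 0.5945 -0.0703  0.1839] jaw yaw 51.8 tilt [-0.002 -0.   ] q6 -1.22 F [ 1.1 -0.3  0.4] open 0.468
 jaw -155.3 turn [-3.000e-03 -2.669e+00  1.000e-03]  shift after turn [10.86  1.39 -3.55]  shift now [-8.05  1.41  8.1 ]
 jaw 24.7 turn [-0.001  0.473 -0.002]  shift after turn [-10.86   1.39   3.55]  shift now [-8.05  1.41  8.1 ]
bl n40 centre [0.5826 0.063 ] size 23 11 joint 0.60
br n60 centre [ 0.5844 -0.0629] size 12 33 joint 1.42
fl hidden
fr hidden
```

```bash
python3 -m jog '[[[-2.7,0,2.7],[0,0,0],4],[[-2.7,0,2.7],[0,0,0],4],[[-2.7,0,2.7],[0,0,0],4],[[0,0,0],[0,0.12,0],4],[[0,0,0],[0,0.12,0],4],[[0,0,0],[0,0.12,0],4],[[0,0,0],[0,0.1,0],4],[[0,0,0],[0,0,0],4]]'; python3 plan.py .481 -.0835 .17 114.7; python3 blades.py
python3 - <<'E'
from bench import imaging
import cv2,numpy as np
c=imaging.camera("side"); a=cv2.resize(c["frame"][180:320,240:380],None,fx=4,fy=4,interpolation=cv2.INTER_CUBIC); cv2.imwrite("pics/s2.png",a[:,:,::-1])
E
```

```text
time_s: 9.58
eef_pos: [0.4676, -0.0808, 0.1699]
eef_rot: [0.695, -0.687, -0.144, 0.158]
wrist_force: [-0.5, 0.5, -0.6]
opening: 0.468
t 9.58 pos [ 0.4676 -0.0808  0.1699] jaw yaw 24.7 tilt [-0.021  0.007] q6 -0.85 F [-0.5  0.5 -0.6] open 0.468
 jaw -155.3 turn [ 0.025  3.141 -0.024]  shift after turn [-1.11 -0.01  0.81]  shift now [ 1.11 -0.04 -0.81]
 jaw 24.7 turn [-0.015 -0.001 -0.016]  shift after turn [ 1.11 -0.01 -0.81]  shift now [ 1.11 -0.04 -0.81]
bl n112 centre [0.5836 0.044 ] size 11 61 joint 0.65
br hidden
fl n116 centre [0.4686 0.0317] size 11 62 joint 1.41
fr hidden
```

View pics/s2.png

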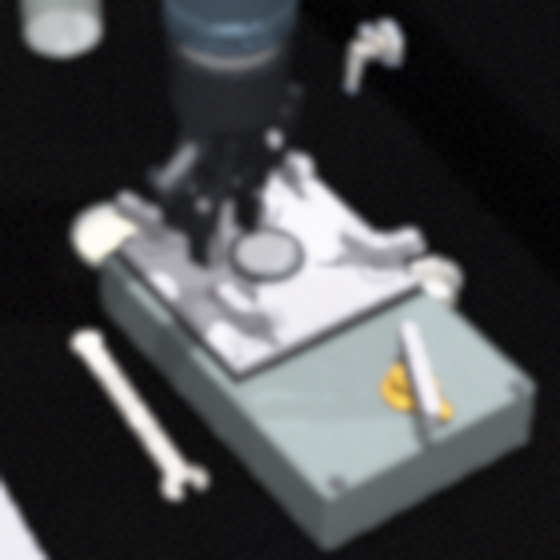

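The depth fit reads front left 1.41 and back right 1.42, so the first pair is done, with back left still at 0.65. The side picture shows the back right blade at crop (380,245) pointing to the centre and the gripper above front right at (240,310). Next is front right.

```bash
python3 -m jog '[[[1.1,0.8,-0.8],[-0.015,0,-0.016],4],[[0,1.2,0],[0,0,0],4],[[0,1.2,0],[0,0,0],4],[[0,1.2,0],[0,0,0],4],[[0,0,0],[0,0,0],4]]'; python3 plan.py .481 -.0835 .0945 114.7
```

```text
time_s: 10.1
eef_pos: [0.4826, -0.0835, 0.1237]
eef_rot: [-0.688, 0.689, 0.161, -0.159]
wrist_force: [-1.3, -0.1, -0.4]
opening: 0.471
t 10.10 pos [ 0.4826 -0.0835  0.1237] jaw yaw 26.1 tilt [ 0.003 -0.   ] q6 -0.87 F [-1.3 -0.1 -0.4] open 0.471
 jaw -155.3 turn [ 3.000e-03 -3.116e+00 -2.000e-03]  shift after turn [ 0.15  2.92 -0.07]  shift now [-0.15  2.92  0.07]
 jaw 24.7 turn [0.002 0.025 0.002]  shift after turn [-0.15  2.92  0.07]  shift now [-0.15  2.92  0.07]
```

```bash
python3 -m jog '[[[-0.2,1.4,0.1],[0,0.025,0],4],[[0,1.4,0],[0,0,0],4],[[0,0,0],[0,0,0],4],[[0,0,0],[0,0,0],0],[[0,0,0],[0,0,0],0],[[0,0,0],[0,0,0],0],[[0,0,0],[0,0,0],0]]'; python3 plan.py .481 -.0835 .0945 114.7
```

```text
time_s: 10.68
eef_pos: [0.4803, -0.0841, 0.0967]
eef_rot: [-0.689, 0.69, 0.155, -0.156]
wrist_force: [4.8, -0.2, -13.4]
opening: 0.111
t 10.68 pos [ 0.4803 -0.0841  0.0967] jaw yaw 25.4 tilt [-0.    -0.002] q6 -0.86 F [  4.8  -0.2 -13.4] open 0.111
 jaw -155.3 turn [-1.000e-03 -3.129e+00 -2.000e-03]  shift after turn [-0.09  0.22 -0.03]  shift now [0.09 0.22 0.03]
 jaw 24.7 turn [ 0.001  0.012 -0.001]  shift after turn [0.09 0.22 0.03]  shift now [0.09 0.22 0.03]
```

```bash
python3 -m jog '[[[0,0,0],[0,0.11,0],0],[[0,0,0],[0,0.11,0],0],[[0,0,0],[0,0.11,0],0],[[0,0,0],[0,0.11,0],0],[[0,0,0],[0,0.11,0],0],[[0,0,0],[0,0.11,0],0],[[0,0,0],[0,0.11,0],0],[[0,0,0],[0,0.11,0],0],[[0,0,0],[0,0.11,0],0],[[0,0,0],[0,0.11,0],0],[[0,0,0],[0,0,0],0]]'; python3 plan.py .481 -.0835 .0945 50.7
```

```text
time_s: 11.6
eef_pos: [0.4798, -0.0842, 0.0967]
eef_rot: [-0.663, 0.665, -0.242, 0.243]
wrist_force: [0.7, -1.5, -7.6]
opening: 0.109
t 11.60 pos [ 0.4798 -0.0842  0.0967] jaw yaw -40.1 tilt [ 0.001 -0.003] q6 0.29 F [ 0.7 -1.5 -7.6] open 0.109
 jaw 140.7 turn [-4.000e-03  3.127e+00  3.000e-03]  shift after turn [-0.05  0.22 -0.13]  shift now [0.05 0.22 0.13]
 jaw -39.3 turn [ 0.002 -0.015  0.003]  shift after turn [0.05 0.22 0.13]  shift now [0.05 0.22 0.13]
```

Done to within 1°. Release, rise and go to back left.

```bash
python3 -m jog '[[[0,0,0],[0,0,0],4],[[0,0,0],[0,0,0],4],[[0,0,0],[0,0,0],4],[[0,0,0],[0,0,0],4],[[0,-2.2,0],[0,0,0],4],[[0,-2.2,0],[0,0,0],4],[[0,-2.2,0],[0,0,0],4],[[0,-1.8,0],[0,0,0],4],[[0,0,0],[0,0,0],4]]'; python3 plan.py .5842 .0428 .17 94.7
```

```text
time_s: 12.35
eef_pos: [0.4813, -0.0841, 0.1876]
eef_rot: [-0.666, 0.667, -0.235, 0.239]
wrist_force: [0.7, -0.7, 0.2]
opening: 0.472
t 12.35 pos [ 0.4813 -0.0841  0.1876] jaw yaw -39.1 tilt [ 0.005 -0.004] q6 0.27 F [ 0.7 -0.7  0.2] open 0.472
 jaw -175.3 turn [-0.007  2.377  0.003]  shift after turn [-11.3    1.76 -11.81]  shift now [-0.03  1.76 16.34]
 jaw 4.7 turn [ 0.003 -0.765  0.006]  shift after turn [11.3   1.76 11.81]  shift now [-0.03  1.76 16.34]
```

```bash
python3 -m jog '[[[0,0,4.08],[0,0,0],4],[[0,0,4.08],[0,0,0],4],[[0,0,4.08],[0,0,0],4],[[0,0,4.08],[0,0,0],4],[[0,0,0],[0,-0.12,0],4],[[0,0,0],[0,-0.12,0],4],[[0,0,0],[0,-0.12,0],4],[[0,0,0],[0,-0.12,0],4],[[0,0,0],[0,-0.12,0],4],[[0,0,0],[0,-0.12,0],4],[[0,0,0],[0,-0.03,0],4],[[0,0,0],[0,0,0],4]]'; python3 plan.py .5842 .0428 .17 94.2
```

```text
time_s: 13.35
eef_pos: [0.5896, 0.0488, 0.1819]
eef_rot: [-0.704, 0.708, 0.037, -0.032]
wrist_force: [-0.1, -0.1, -1.2]
opening: 0.466
t 13.35 pos [0.5896 0.0488 0.1819] jaw yaw 5.6 tilt [ 0.006 -0.005] q6 -0.21 F [-0.1 -0.1 -1.2] open 0.466
 jaw -175.8 turn [ 0.009 -3.117 -0.009]  shift after turn [0.58 1.19 0.56]  shift now [-0.6   1.19 -0.54]
 jaw 4.2 turn [0.006 0.025 0.006]  shift after turn [-0.58  1.19 -0.56]  shift now [-0.6   1.19 -0.54]
```

```bash
python3 -m jog '[[[-0.6,1.4,-0.55],[0.006,0.025,0.006],4],[[0,1.4,0],[0,0,0],4],[[0,1.4,0],[0,0,0],4],[[0,1.4,0],[0,0,0],4],[[0,0,0],[0,0,0],4]]'; python3 plan.py .5842 .0428 .0945 94.2
```

```text
time_s: 13.77
eef_pos: [0.5819, 0.0409, 0.1193]
eef_rot: [0.707, -0.706, -0.021, 0.023]
wrist_force: [-0.6, -0.4, -0.5]
opening: 0.466
t 13.77 pos [0.5819 0.0409 0.1193] jaw yaw 3.5 tilt [-0.002  0.001] q6 -0.20 F [-0.6 -0.4 -0.5] open 0.466
 jaw -175.8 turn [ 4.00e-03  3.13e+00 -2.00e-03]  shift after turn [-0.24  2.48 -0.17]  shift now [0.25 2.47 0.17]
 jaw 4.2 turn [-0.002 -0.012 -0.002]  shift after turn [0.24 2.48 0.17]  shift now [0.25 2.47 0.17]
```

```bash
python3 -m jog '[[[0.22,1.2,0.15],[0,-0.012,0],4],[[0,1.2,0],[0,0,0],4],[[0,0,0],[0,0,0],4],[[0,0,0],[0,0,0],0],[[0,0,0],[0,0,0],0],[[0,0,0],[0,0,0],0],[[0,0,0],[0,0,0],0]]'; python3 plan.py .5842 .0428 .0945 94.2
```

```text
time_s: 14.35
eef_pos: [0.5836, 0.0419, 0.0912]
eef_rot: [0.707, -0.706, -0.023, 0.026]
wrist_force: [-0.1, -1.0, -4.6]
opening: 0.112
t 14.35 pos [0.5836 0.0419 0.0912] jaw yaw 4.0 tilt [-0.003  0.002] q6 -0.20 F [-0.1 -1.  -4.6] open 0.112
 jaw -175.8 turn [ 0.005  3.138 -0.004]  shift after turn [-0.06 -0.33 -0.09]  shift now [ 0.06 -0.33  0.09]
 jaw 4.2 turn [-0.002 -0.004 -0.003]  shift after turn [ 0.06 -0.33  0.09]  shift now [ 0.06 -0.33  0.09]
```

```bash
python3 -m jog '[[[0,0,0],[0,0.11,0],0],[[0,0,0],[0,0.11,0],0],[[0,0,0],[0,0.11,0],0],[[0,0,0],[0,0.11,0],0],[[0,0,0],[0,0.11,0],0],[[0,0,0],[0,0.11,0],0],[[0,0,0],[0,0.07,0],0],[[0,0,0],[0,0,0],0]]'; python3 plan.py .5842 .0428 .0945 50.7
```

```text
time_s: 15.02
eef_pos: [0.5824, 0.0423, 0.0912]
eef_rot: [-0.665, 0.665, -0.242, 0.238]
wrist_force: [2.0, -1.3, -4.8]
opening: 0.114
t 15.02 pos [0.5824 0.0423 0.0912] jaw yaw -39.7 tilt [-0.005  0.002] q6 0.56 F [ 2.  -1.3 -4.8] open 0.114
 jaw 140.7 turn [8.000e-03 3.134e+00 3.000e-03]  shift after turn [-0.11 -0.33 -0.15]  shift now [ 0.1  -0.33  0.15]
 jaw -39.3 turn [ 0.002 -0.007 -0.005]  shift after turn [ 0.11 -0.33  0.15]  shift now [ 0.1  -0.33  0.15]
```

```bash
python3 -m jog '[[[0,0,0],[0,0,0],4],[[0,0,0],[0,0,0],4],[[0,0,0],[0,0,0],4],[[0,0,0],[0,0,0],4],[[0,-2.2,0],[0,0,0],4],[[0,-2.2,0],[0,0,0],4],[[0,-2.2,0],[0,0,0],4],[[0,-2.2,0],[0,0,0],4],[[0,0,0],[0,0,0],4]]'; python3 plan.py .5616 -.1723 .17 70.9
```

```text
time_s: 15.77
eef_pos: [0.5825, 0.0423, 0.1844]
eef_rot: [-0.666, 0.667, -0.238, 0.234]
wrist_force: [1.2, -1.4, 1.5]
opening: 0.471
t 15.77 pos [0.5825 0.0423 0.1844] jaw yaw -39.0 tilt [-0.006  0.001] q6 0.55 F [ 1.2 -1.4  1.5] open 0.471
 jaw 160.9 turn [9.000e-03 2.794e+00 2.000e-03]  shift after turn [-5.04  1.44 20.96]  shift now [ 11.89   1.42 -17.99]
 jaw -19.1 turn [ 0.002 -0.347 -0.006]  shift after turn [  5.04   1.44 -20.96]  shift now [ 11.89   1.42 -17.99]
```

```bash
python3 -m jog '[[[1.98,0,-3],[0,0,0],4],[[1.98,0,-3],[0,0,0],4],[[1.98,0,-3],[0,0,0],4],[[1.98,0,-3],[0,0,0],4],[[1.98,0,-3],[0,0,0],4],[[1.98,0,-3],[0,0,0],4],[[0,0,0],[0,-0.12,0],4],[[0,0,0],[0,-0.12,0],4],[[0,0,0],[0,-0.1,0],4],[[0,0,0],[0,0,0],4]]'; python3 plan.py .5616 -.1723 .17 70.9; python3 blades.py;  python3 - <<'E'
from bench import imaging
import cv2,numpy as np
c=imaging.camera("top"); a=cv2.resize(c["frame"][195:305,265:415],None,fx=5,fy=5,interpolation=cv2.INTER_CUBIC); cv2.imwrite("pics/t3.png",a[:,:,::-1])
E
```

```text
time_s: 16.6
eef_pos: [0.5623, -0.1825, 0.186]
eef_rot: [-0.698, 0.698, -0.111, 0.112]
wrist_force: [-0.1, -0.6, 0.2]
opening: 0.473
t 16.60 pos [ 0.5623 -0.1825  0.186 ] jaw yaw -18.1 tilt [ 0.001 -0.001] q6 -0.20 F [-0.1 -0.6  0.2] open 0.473
 jaw 160.9 turn [ 2.000e-03 -3.124e+00 -0.000e+00]  shift after turn [ 0.4   1.6  -0.94]  shift now [-0.39  1.6   0.95]
 jaw -19.1 turn [0.    0.018 0.001]  shift after turn [-0.4   1.6   0.94]  shift now [-0.39  1.6   0.95]
bl n111 centre [0.5831 0.0426] size 61 12 joint 1.41
br n106 centre [ 0.5948 -0.071 ] size 11 60 joint 1.39
fl n115 centre [0.4687 0.0317] size 11 61 joint 1.41
fr hidden
```

View pics/t3.png

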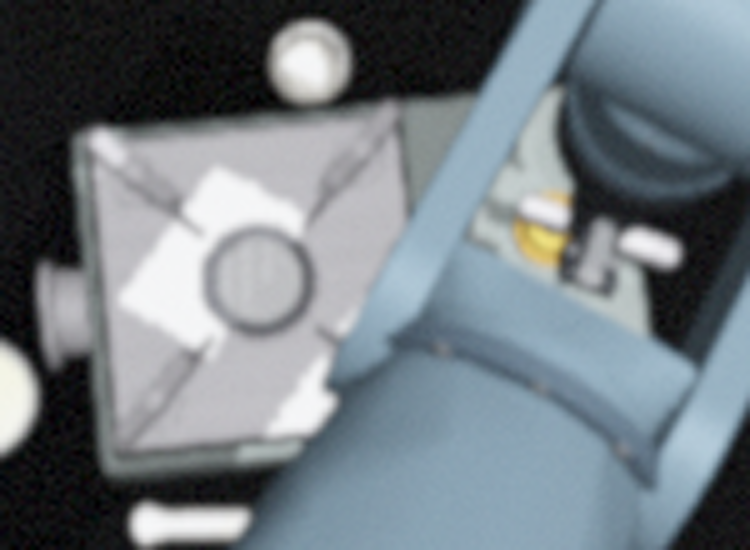

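Three screws point at the centre (1.41, 1.39, 1.41) and the lever is still open below the fingers, at crop (545–680, 210–245). Front right is hidden by the arm, so I check it from the side camera before the lever.

Run:
```python
from blades import *
from plan import plan
c=imaging.camera("side"); q=world(c).reshape(-1,3)+[.002,.004,.002]
for k in C: print(fit(q,k))
a=cv2.resize(c["frame"][200:320,250:390],None,fx=5,fy=5,interpolation=cv2.INTER_CUBIC); cv2.imwrite("pics/s3.png",a[:,:,::-1])
plan(.5616,-.1723,.088,70.9)
```

```text
bl n59 centre [0.5835 0.0421] size 56 11 joint 1.41
br n53 centre [ 0.5946 -0.0722] size 11 61 joint 1.37
fl n100 centre [0.4698 0.0309] size 15 61 joint 1.38
fr n75 centre [ 0.4804 -0.0846] size 58 11 joint 1.41
t 16.75 pos [ 0.5625 -0.1817  0.1862] jaw yaw -18.4 tilt [ 0.001 -0.   ] q6 -0.19 F [-0.1 -0.6  0.8] open 0.468
 jaw 160.9 turn [ 2.00e-03 -3.13e+00 -0.00e+00]  shift after turn [ 0.4   9.82 -0.86]  shift now [-0.4   9.82  0.86]
 jaw -19.1 turn [0.    0.012 0.001]  shift after turn [-0.4   9.82  0.86]  shift now [-0.4   9.82  0.86]
```

View pics/s3.png

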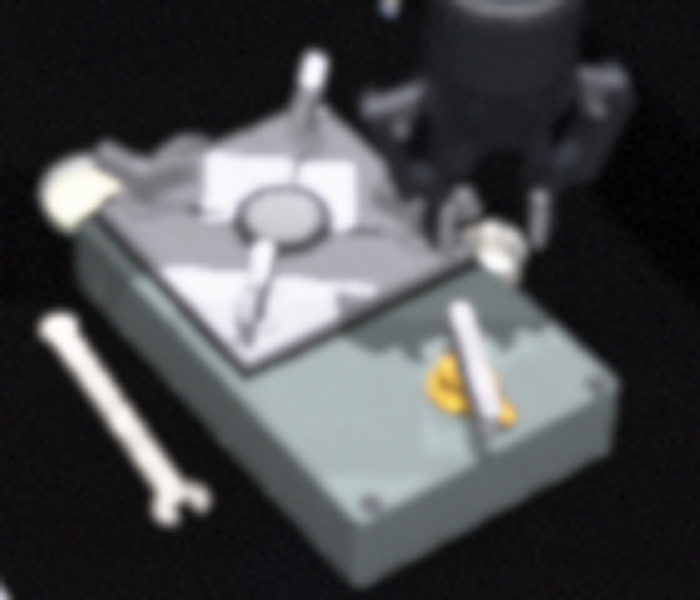

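All four screws are confirmed (1.37–1.41), and front right at crop (255,290) lies on its line. Now the lever.

```bash
python3 -m jog '[[[-0.4,1.5,0.86],[0,0.012,0],4],[[0,1.5,0],[0,0,0],4],[[0,1.5,0],[0,0,0],4],[[0,1.5,0],[0,0,0],4],[[0,0,0],[0,0,0],4]]'; python3 plan.py .5616 -.1723 .088 70.9
```

```text
time_s: 17.17
eef_pos: [0.5634, -0.1702, 0.1259]
eef_rot: [-0.696, 0.697, -0.119, 0.123]
wrist_force: [-0.3, 0.7, -0.5]
opening: 0.466
t 17.17 pos [ 0.5634 -0.1702  0.1259] jaw yaw -19.7 tilt [ 0.006 -0.002] q6 -0.15 F [-0.3  0.7 -0.5] open 0.466
 jaw 160.9 turn [-9.000e-03  3.132e+00  1.000e-03]  shift after turn [0.1  3.79 0.26]  shift now [-0.12  3.79 -0.26]
 jaw -19.1 turn [ 0.    -0.01   0.006]  shift after turn [-0.1   3.79 -0.26]  shift now [-0.12  3.79 -0.26]
```

```bash
python3 -m jog '[[[-0.1,1.3,-0.25],[0,0,0.006],4],[[0,1.3,0],[0,0,0],4],[[0,1,0],[0,0,0],4],[[0,0,0],[0,0,0],4],[[0,0,0],[0,0,0],0],[[0,0,0],[0,0,0],0],[[0,0,0],[0,0,0],0],[[0,0,0],[0,0,0],0]]'; python3 plan.py .5616 -.1723 .088 70.9
```

```text
time_s: 17.83
eef_pos: [0.5616, -0.1715, 0.0888]
eef_rot: [-0.696, 0.697, -0.122, 0.121]
wrist_force: [3.8, -0.5, -7.8]
opening: 0.128
t 17.83 pos [ 0.5616 -0.1715  0.0888] jaw yaw -19.8 tilt [-0.002 -0.   ] q6 -0.15 F [ 3.8 -0.5 -7.8] open 0.128
 jaw 160.9 turn [3.000e-03 3.129e+00 1.000e-03]  shift after turn [-0.02  0.08  0.07]  shift now [ 0.02  0.08 -0.07]
 jaw -19.1 turn [ 0.001 -0.012 -0.002]  shift after turn [ 0.02  0.08 -0.07]  shift now [ 0.02  0.08 -0.07]
```

```bash
python3 -m jog '[[[0,0,0],[0,0.11,0],0],[[0,0,0],[0,0.11,0],0],[[0,0,0],[0,0.11,0],0],[[0,0,0],[0,0.11,0],0],[[0,0,0],[0,0.11,0],0],[[0,0,0],[0,0.11,0],0],[[0,0,0],[0,0.11,0],0],[[0,0,0],[0,0.11,0],0],[[0,0,0],[0,0.11,0],0],[[0,0,0],[0,0.1,0],0],[[0,0,0],[0,0,0],0]]'; python3 plan.py .5616 -.1723 .088 5.7; python3 -c "
from bench import ctrl;print(ctrl.get_obs()['torque'])"
```

```text
time_s: 18.75
eef_pos: [0.5626, -0.1729, 0.0887]
eef_rot: [-0.52, 0.521, -0.477, 0.48]
wrist_force: [0.1, 0.4, -3.4]
opening: 0.128
t 18.75 pos [ 0.5626 -0.1729  0.0887] jaw yaw -85.2 tilt [ 0.001 -0.004] q6 0.99 F [ 0.1  0.4 -3.4] open 0.128
 jaw 95.7 turn [-6.000e-03  3.127e+00 -2.000e-03]  shift after turn [0.07 0.07 0.1 ]  shift now [-0.07  0.07 -0.1 ]
 jaw -84.3 turn [-0.001 -0.015  0.004]  shift after turn [-0.07  0.07 -0.1 ]  shift now [-0.07  0.07 -0.1 ]
[0.10124833 0.00521407 0.58505372]
```

The wrist moment of 0.59 N m shows the lever is at its stop. I'll press slightly, release, rise, and move clear so everything is visible.

```bash
python3 -m jog '[[[0,0,0],[0,0.02,0],0],[[0,0,0],[0,0,0],4],[[0,0,0],[0,0,0],4],[[0,0,0],[0,0,0],4],[[0,0,0],[0,0,0],4],[[0,-2.5,0],[0,0,0],4],[[0,-2.5,0],[0,0,0],4],[[0,-2.5,0],[0,0,0],4],[[0,-2.5,0],[0,0,0],4],[[0,-2.5,0],[0,0,0],4],[[0,0,0],[0,0,0],4]]'; python3 plan.py .42 .12 .25 5.7
```

```text
time_s: 19.67
eef_pos: [0.5627, -0.1727, 0.2201]
eef_rot: [-0.518, 0.518, -0.48, 0.483]
wrist_force: [0.1, 0.3, 1.0]
opening: 0.467
t 19.67 pos [ 0.5627 -0.1727  0.2201] jaw yaw -85.7 tilt [ 0.002 -0.003] q6 1.00 F [0.1 0.3 1. ] open 0.467
 jaw 95.7 turn [-5.000e-03  3.116e+00 -3.000e-03]  shift after turn [30.55 -2.99 11.29]  shift now [-30.24  -3.12 -12.05]
 jaw -84.3 turn [-0.002 -0.025  0.003]  shift after turn [-30.55  -2.99 -11.29]  shift now [-30.24  -3.12 -12.05]
```

```bash
python3 -m jog '[[[-3.8,-0.3,-1.3],[0,0,0],4],[[-3.8,-0.3,-1.3],[0,0,0],4],[[-3.8,-0.3,-1.3],[0,0,0],4],[[-3.8,-0.3,-1.3],[0,0,0],4],[[-3.8,-0.3,-1.3],[0,0,0],4],[[-3.8,-0.3,-1.3],[0,0,0],4],[[-3.8,-0.3,-1.3],[0,0,0],4],[[-3.8,-0.3,-1.3],[0,0,0],4],[[-3.8,-0.3,-1.3],[0,0,0],4],[[-3.8,-0.3,-1.3],[0,0,0],4],[[-3.8,-0.3,-1.3],[0,0,0],4],[[0,0,0],[0,0,0],4]]'
python3 - <<'E'
from blades import *
for n,o in(("top",0),("side",[.002,.004,.002])):
    c=imaging.camera(n); q=world(c).reshape(-1,3)+o
    print(n,[fit(q,k) for k in C])
    P=q[(np.hypot(q[:,0]-.5616,q[:,1]+.1723)<.07)&(q[:,2]>.111)&(q[:,2]<.125)][:,:2]
    if len(P)>20:
        u=np.linalg.svd(P-P.mean(0))[2][0]; a=np.degrees(np.arctan2(u[1],u[0]))%180; print("lever",P.mean(0),a,"joint %.2f"%((95.73-a)%180*np.pi/180))
    np.savez(n+"9.npz",**c)
    if n=="top": cv2.imwrite("pics/t9.png",c["frame"][:,:,::-1])
E
```

```text
time_s: 20.67
eef_pos: [0.3836, 0.2448, 0.2519]
eef_rot: [0.52, -0.514, 0.478, -0.487]
wrist_force: [0.4, -0.1, -0.2]
opening: 0.468
top ['bl n111 centre [0.5833 0.0426] size 62 11 joint 1.42', 'br n108 centre [ 0.595  -0.0713] size 11 60 joint 1.40', 'fl n117 centre [0.4684 0.0318] size 11 62 joint 1.40', 'fr n118 centre [ 0.4807 -0.0833] size 61 11 joint 1.41']
lever [ 0.54233379 -0.17424877] 5.575910535456046 joint 1.57
side ['bl n57 centre [0.5834 0.042 ] size 55 11 joint 1.42', 'br n99 centre [ 0.5955 -0.0719] size 15 61 joint 1.40', 'fl n101 centre [0.4696 0.031 ] size 15 62 joint 1.39', 'fr n74 centre [ 0.4804 -0.0846] size 58 11 joint 1.41']
lever [ 0.54122959 -0.17423142] 5.683566631377715 joint 1.57
```

View pics/t9.png

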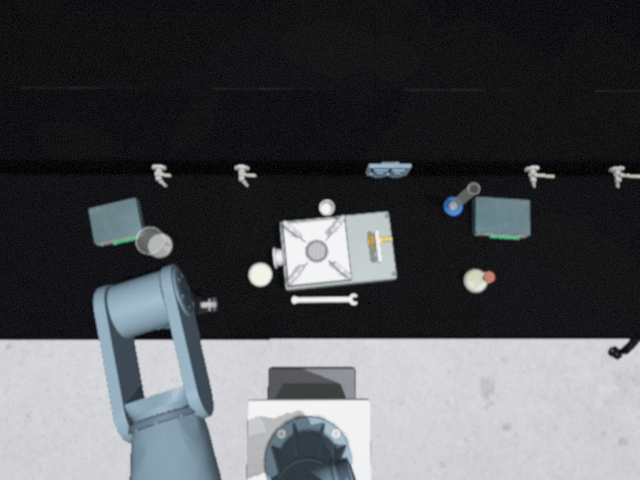

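The final view shows all four blades on their lines and the lever across the nozzle at (375,246). All bystanders are at their starting pixels: crucible (326,207), petri (260,274), spanner (325,300), beaker (153,242), cylinder (453,205) and flask (475,280). The arm is clear of everything, so I'm handing in.

```bash
python3 -c "
from bench import ctrl; print(ctrl.hand_in())"
```

```text
the job is handed in; nothing more can be done
None
```

The chamber is sealed and the job is handed in, at about 21 s of the 72 s allowed; `hand_in` gives no verdict. I tightened front left and back right first, then front right and back left, and only then turned the vent lever clockwise to its stop.

- **Screws:** the last depth fits from both cameras put all four between 1.39 and 1.42 rad (target 1.4 ±0.17).
- **Lever:** both cameras read 1.57 rad, and the wrist moment rose to 0.59 N m at the stop.
- **Bystanders:** by eye in the last top picture, all six are where they began; I did not measure their shift in mm.
- **Arm:** it stands clear of everything.
- **Disagreement:** the two cameras' raw points differed by about 4 mm, so I shifted the side camera's points by 2–4 mm for these checks. The difference did not affect any grasp.

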